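Find the stamped steriliser crate and push it into the dispatch lane

TASK

One of the two grey crates beside the taped lane is stamped underneath. Tip both of them over towards the robot onto their sides, so that their undersides face the far side of the bench, and then push the stamped one, lying as it is, into the dispatch lane so that it lies wholly between the two strips of tape. Only tip and push with the fingers: do not lift either crate, keep the plain one out of the lane, and leave everything else on the bench alone.

Things in the scene. Friction and masses are not known exactly. Their poses are not given: they have to be found in the camera images.
- stamped_crate: The crate with the inked stamp, a dark ring 60 mm across with a bar in it, in mid underside; otherwise like the other. Grey slotted plastic crate, open top, 88 mm deep (x) x 120 wide (y) x 120 high (z), 4 mm walls, 0.3 kg, empty. Stands upright at the start, x axis roughly away from the robot (within 0.35 rad). Origin: centre of the underside. Left or right of the lane
- plain_crate: The crate with a bare underside. Grey slotted plastic crate, open top, 88 mm deep (x) x 120 wide (y) x 120 high (z), 4 mm walls, 0.3 kg, empty. Stands upright at the start, x axis roughly away from the robot (within 0.35 rad). Origin: centre of the underside. On the other side of the lane
- stamped_crate_mid (a point): the middle of the stamped crate's outline, 60 mm above its underside on its own z axis: 60 mm above the bench while it stands, 44 mm when it lies on its near wall. Pushed towards the robot at the top 30 mm of its far wall (3 N is plenty) it turns about the bottom edge of its near wall; pushed lower it may slide (friction about 0.6). Past about 0.75 rad it falls onto that wall, its x axis then up, 88 mm high
- plain_crate_mid (a point): the same point of the plain crate. The centre of mass of either crate lies 8 mm from this point towards the underside
- stamped_corner0 (a point): outer corner of the stamped crate: underside, far left (as it stands at the start); these four corners bound it on every side when it stands or lies flat
- stamped_corner1 (a point): outer corner of the stamped crate: underside, near right (as it stands at the start); these four corners bound it on every side when it stands or lies flat
- stamped_corner2 (a point): outer corner of the stamped crate: rim, near left (as it stands at the start); these four corners bound it on every side when it stands or lies flat
- stamped_corner3 (a point): outer corner of the stamped crate: rim, far right (as it stands at the start); these four corners bound it on every side when it stands or lies flat
- lane: The dispatch lane: two flat strips of dark tape, 18 mm wide, 460 mm long, along the lane's x axis (roughly away from the robot; y to its left), with centre lines at y = -119 and +119 mm in its frame. Origin midway between them on the bench, at mid length. Nothing to catch on
- jar_lane: Bystander, leave alone: culture jar standing at the far end of the lane: clear, 70 mm across its white screw cap, 88 mm high. Origin: centre of its underside
- jar_side: Bystander, leave alone: culture jar of the same kind, just beyond the lane. Origin: centre of its underside
- petri_stack: Bystander, leave alone: stack of four lidded petri dishes, 91 mm across, 64 mm high, out on the near left. Origin: centre of its underside
- beaker: Bystander, leave alone: glass beaker, 74 mm across, 95 mm high, out on the right. Origin: centre of its underside
- wash_bottle: Bystander, leave alone: white wash bottle with a bent blue spout, 74 mm across, 226 mm high, out on the left. Origin: centre of its underside
- reagent_bottle: Bystander, leave alone: amber reagent bottle, 68 mm across, 150 mm high, on the right. Origin: centre of its underside
- instrument_tray: Bystander, leave alone: open steel tray with forceps, 130 x 240 x 30 mm, at the back of the bench. Origin: centre of its underside
Things that resemble listed ones, but are neither listed nor needed, are in the scene too. Leave any purple look-alike of the plain_crate alone. Leave any purple look-alike of the stamped_crate alone.

How it is judged:
By the outcome, as a careful person would: the job done as asked, in the order asked, and still so for the second after the job is handed in, with the robot touching nothing.
It also fails if it takes over 72 s, if anything falls off the work surface, if the arm or the gripper's body presses on something with over 40 N, if the wrist force passes 120 N, or if a joint passes its speed limit or range.

ROBOT

A 6-joint arm with a two-finger parallel gripper is mounted at the origin on the work surface. World frame = base frame: x ahead of the robot, y to its left, z up, the work surface at z = 0. Lengths are in m, angles in degrees, forces in N, time in s.
With the tool pointing down it reaches from about 0.35 to 0.875 m from the base axis. Payload 4.2 kg.
Tool frame: the origin (TCP) lies on the front face of the gripper's body, between the roots of the fingers; the fingertips stand 70 mm ahead of it and the grasp point (between the pads) lies 51 mm ahead of it (r.nose_length is the distance from the TCP to the fingertips, in m); z points along the fingers, y is the direction in which the jaws open and shut (so a half turn about z gives the same grasp; the last joint's range is limited). The gripper opens to 87 mm and grips with 3 to 60 N. Pads are 19 mm wide; open, the fingers measure 117 mm over their backs; the gripper's body (75 mm by 190 mm) begins 51 mm behind the grasp point.
Start: joints at [-54.626, 22.042, 0.453, 0, -68.411, -14.817], TCP at [0.219, -0.585, 0.292] pointing down, gripper open.
Joint ranges: [-179.83, 179.83], [-69.29, 118.12], [-61.27, 80.66], [-181.25, 117.63], [-171.15, -9.14], [-177.46, 177.46]. Speed limits (degrees/s): [159.86, 159.86, 180, 180, 180, 180].

INTERFACE

Orientations are given as a 3x3 rotation matrix whose columns are the frame's x, y, z axes.
In Python, from station import telemetry, capture, order, r gives the robot as it stands.
- The arm moves only by the tool drive_tool, never from a script. Its argument "series" is a list of rows, each a list of 4 numbers: the shift along the tool's x, y, z as a fraction of full scale, then the turn about the tool's z as a fraction of full scale. In form: [[dx, dy, dz, turn], ...]. A call has 1 to 10 rows; each row is the pose to reach, as a shift and turn from the pose commanded when the call began, along the tool's axes at that moment; what a row does not reach only later rows make up. Full scale, the value 1, is 0.12 m for a shift and 2 rad for a turn. A row lasts 1/8 s, in which the tool goes at most 62.5 mm and 10.7 degrees, less where a joint would pass 70% of its speed; a pose out of reach is approached as far as the arm can. A call with a number of a shift or a turn outside -1 to 1 is refused whole. A call with a gripper value outside its range is refused whole. "fingers" is the finger opening in mm, from 0 to 87, set as the call begins (left out, the last holds). The fingers move at their own pace and stop on an object; the grip force is fixed at half the most. Time passes only in rows, so rows that repeat a pose let the fingers close. It gives the time, the measured TCP pose, the force and the opening at its end, in the units of the state.
- telemetry.sense(): the state, without advancing time (a new reading comes with each control period).
- capture(name): name is "scene" or "top" or "wrist"; returns a dict with "color" (420x560x3 uint8, blue, green, red), "fx", "fy", "cx", "cy" (pixels), "k1" (the pictures are not rectified: a ray, as slopes to the right and down, at radius r is drawn at 1 + k1 r^2 times it, then the intrinsics apply), "eye" and "attitude" of the camera in the world; the wrist camera has in their place "mount" (4x4, takes a point from camera to tool coordinates, whose origin is the TCP and whose axes are the flange's). Camera axes: x right, y up, looking along -z (the intrinsics and any distortion apply to the point x, -y, -z); pixel columns grow to the right and rows downward; lengths in m; the calibration is good to about 2 mm. A picture is of the moment at which its call begins: read the wrist's pose just before it. There is no depth.
- order.finish_job(): hands the job in, once; it reports no verdict.
The state is a dict: "time_s": time; "joints": joint angles; "joint_velocities": joint speeds; "effort": joint torques, N m; "tcp_pos": TCP position; "ee_rot": TCP orientation; "wrist_force": force on the tool from outside, world axes, zero at the start; "moment": the same for the moment, N m; "gripper_width": opening from 0.0 (shut) to 1.0 (fully open).
Only numpy, scipy, OpenCV 4.12 (cv2) and the standard library are available. Lean on these libraries where they do the work, as an engineer would, in place of code of your own. Each camera call takes 0.05 s, during which the arm holds its last target. There are 200 camera calls.

## Working session

There is one attempt and no reset: what is moved stays moved. The work goes in short steps, Python scripts to look and compute and a tool call to move; the robot and the scene stay as the last step left them, time stands still between calls to the robot, and variables do not carry over. Pictures are saved under pics/ and viewed, about 8 in all and at most 12, crops included, and the job is handed in when it is done.

Besides the shell and the picture viewer there is one more tool, called after "Emit:" as a command line: name --pt "numbers of a row" for each row, then --argument value for the rest. drive_tool: Moves the arm, as the interface text tells. Shift numbers are shares of 0.12 m and turn numbers shares of 2 rad, none past 1 either way. Its arguments: {"type":"object","properties":{"series":{"type":"array","items":{"type":"array","items":{"type":"number","minimum":-1,"maximum":1}}},"fingers":{"type":"number"}},"required":["series"]}

```bash
ls; mkdir -p pics
cat > h.py <<'E'
import numpy as np, cv2
from station import telemetry, capture, order, r
def save(c,n): cv2.imwrite('pics/'+n+'.png',c['color'])
def K(c): return c['fx'],c['fy'],c['cx'],c['cy'],c['k1']
def px2w(c,u,v,z=0.):
    fx,fy,cx,cy,k1=K(c); d=np.array([(u-cx)/fx,(v-cy)/fy]); s=d.copy()
    for _ in range(20): s=d/(1+k1*(s@s))
    A=np.array(c['attitude']); e=np.array(c['eye']); w=A@np.array([s[0],-s[1],-1.])
    return e+w*(z-e[2])/w[2]
def w2px(c,p):
    fx,fy,cx,cy,k1=K(c); A=np.array(c['attitude']); q=A.T@(np.array(p)-np.array(c['eye']))
    s=np.array([q[0],-q[1]])/-q[2]; s=s*(1+k1*(s@s)); return s*[fx,fy]+[cx,cy]
E
python3 - <<'E'
from h import *
import pickle
for n in('scene','top'):
    c=capture(n); save(c,n+'0'); pickle.dump(c,open(n+'0.pkl','wb')); print(n,c['eye'],np.round(c['attitude'],3).tolist(),K(c))
s=telemetry.sense(); print(s['tcp_pos'],np.round(s['ee_rot'],4),s['time_s'],s['gripper_width'])
E
```

```text
pics
scene [1.46291287 0.24892024 1.23285214] [[-0.271, -0.743, 0.612], [0.963, -0.21, 0.171], [0.002, 0.635, 0.772]] (395.02077615935303, 395.02077615935303, 279.85989687558236, 216.07707386687142, -0.10844733556131121)
top [ 0.30570871 -0.00211333  1.51337567] [[-0.01, 0.985, -0.174], [-1.0, -0.008, 0.012], [0.011, 0.174, 0.985]] (450.6545392005077, 450.6545392005077, 283.91507625653946, 211.51096060750965, -0.14559160748668568)
[ 0.21933798 -0.58480803  0.29125512] [[-9.364e-01 -3.510e-01 -8.000e-04]
 [-3.510e-01  9.364e-01  1.800e-03]
 [ 1.000e-04  2.000e-03 -1.000e+00]] 0.1 1.0023654739728058
```

View pics/top0.png

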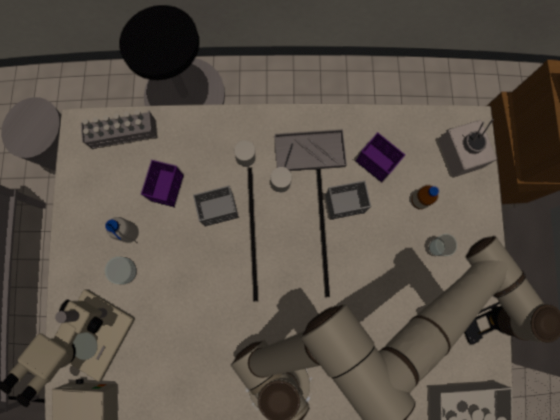

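View pics/scene0.png

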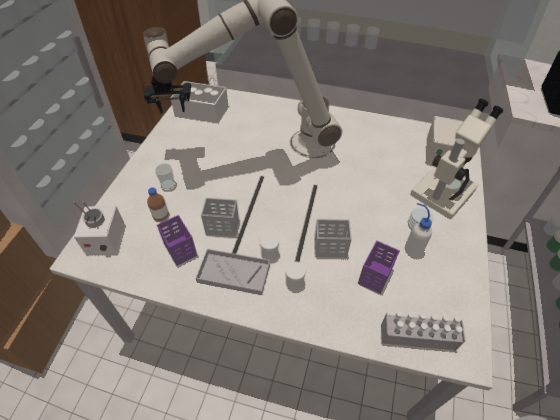

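The top view has two grey crates: left at (216,205) and right at (348,200). The look-alikes are purple, at (162,183) and (380,157). The lane strips run (250,168)-(256,300) and (319,168)-(327,296), with jars at (281,178) and (245,153). Next is a close crop.

Run:
```python
from h import *
import pickle
c=pickle.load(open('top0.pkl','rb'))
im=c['color'][130:310,180:400]; im=cv2.convertScaleAbs(im,alpha=1.5)
im=cv2.resize(im,None,fx=3.3,fy=3.3,interpolation=cv2.INTER_CUBIC)
for i in range(0,220,20): cv2.putText(im,str(180+i),(int(i*3.3),10),0,.35,(0,0,255)); cv2.line(im,(int(i*3.3),12),(int(i*3.3),18),(0,0,255))
for i in range(0,180,20): cv2.putText(im,str(130+i),(0,int(i*3.3)+4),0,.35,(0,0,255))
cv2.imwrite('pics/topcrop.png',im)
for n,u,v,z in [('jarlane',281,178,.088),('jarside',245,153,.088),('Ltop',250,168,0),('Lbot',256,300,0),('Rtop',319,168,0),('Rbot',327,296,0),('petri',121,270,.06),('wash',116,228,.1),('reag',428,195,.15),('beak',436,246,.09),('tray1',276,168,0.03),('tray2',345,163,.03)]: print(n,px2w(c,u,v,z).round(3))
```

```text
jarlane [ 0.668 -0.012  0.088]
jarside [0.754 0.106 0.088]
Ltop [0.727 0.095 0.   ]
Lbot [0.276 0.074 0.   ]
Rtop [ 0.726 -0.145 -0.   ]
Rbot [ 0.286 -0.162  0.   ]
petri [0.373 0.513 0.06 ]
wash [0.506 0.521 0.1  ]
reag [ 0.595 -0.474  0.15 ]
beak [ 0.44  -0.511  0.09 ]
tray1 [0.718 0.005 0.03 ]
tray2 [ 0.735 -0.232  0.03 ]
```

View pics/topcrop.png

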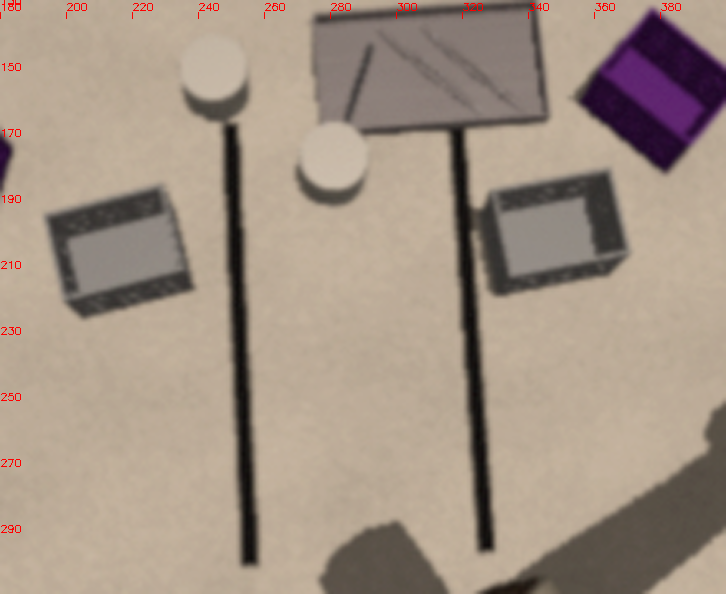

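Run:
```python
from h import *
import pickle
c=pickle.load(open('top0.pkl','rb'))
f=lambda x,y,z:px2w(c,180+x/3.3-.35,130+y/3.3-.35,z)[:2]
for n,q in [('L',[(47,216),(163,186),(184,268),(67,299)]),('R',[(490,191),(608,171),(628,255),(508,277)])]:
    P=np.array([f(*p,.12) for p in q]); print(n,P.round(3).tolist(),'c',P.mean(0).round(3)); d=P[1]+P[2]-P[0]-P[3]; e=P[0]+P[1]-P[2]-P[3]
    print(np.linalg.norm(d)/2,np.linalg.norm(e)/2,'yaw',np.arctan2(d[0],-d[1]),np.arctan2(e[1],e[0]))
for n,q in [('L base near',[(84,317),(193,290)]),('R base near',[(495,295),(612,273)]),('Ltape',[(231,126),(249,565)]),('Rtape',[(458,130),(486,550)]),('purpleR L base',[(577,98)]),('trayfront',[(318,133),(547,119)])]: print(n,[f(*p,0).round(3).tolist() for p in q])
print('purpleR',[f(*p,.12).round(3).tolist() for p in [(655,10),(580,98),(668,172)]])
```

```text
L [[0.607, 0.265], [0.635, 0.154], [0.555, 0.133], [0.526, 0.244]] c [0.581 0.199]
0.11518679717461966 0.08334591447542253 yaw 0.2519118391365741 0.2560620248580501
R [[0.628, -0.161], [0.647, -0.277], [0.564, -0.293], [0.544, -0.176]] c [ 0.596 -0.227]
0.11779159486512505 0.08500229722036233 yaw 0.16917143265956178 0.1815382858235984
L base near [[0.526, 0.247], [0.553, 0.135]]
R base near [[0.545, -0.177], [0.567, -0.3]]
Ltape [[0.728, 0.096], [0.273, 0.077]]
Rtape [[0.722, -0.143], [0.285, -0.161]]
purpleR L base [[0.757, -0.271]]
trayfront [[0.72, 0.005], [0.733, -0.238]]
purpleR [[0.812, -0.332], [0.721, -0.252], [0.646, -0.336]]
```

```bash
cat >> h.py <<'E'
def go(x,y,z,phi):
    s=telemetry.sense(); R=np.array(s['ee_rot']); p=np.array(s['tcp_pos'])
    ph=np.arctan2(-R[0,1],R[1,1]); d=R.T@(np.array([x,y,z])-p)
    print('t',round(s['time_s'],2),'tcp',p.round(3),'phi',ph.round(3),'F',np.round(s['wrist_force'],1),'\n shift',(d/.12).round(3),'turn',round((ph-phi)/2,3))
E
python3 -c "
from h import *
go(.674,-.213,.29,.175)"
```

```text
t 0.1 tcp [ 0.219 -0.585  0.291] phi 0.359 F [ 0.1  1.3 -0.2] 
 shift [-4.635  1.571  0.013] turn 0.092
```

Emit:
drive_tool --pt "-0.46 0.16 0 0" --pt "-0.93 0.31 0 0" --fingers 50

```text
time_s: 0.35
tcp_pos: [0.3112, -0.5104, 0.2915]
ee_rot: [[-0.937, -0.349, -0.001], [-0.349, 0.937, 0.001], [0.0, 0.001, -1.0]]
wrist_force: [0.9, -0.7, 0.2]
gripper_width: 0.852
```

Emit:
drive_tool --pt "-0.46 0.16 0 0" --pt "-0.93 0.31 0 0"

```text
time_s: 0.6
tcp_pos: [0.4034, -0.4357, 0.2919]
ee_rot: [[-0.936, -0.351, -0.001], [-0.351, 0.936, 0.001], [0.0, 0.001, -1.0]]
wrist_force: [0.4, -1.3, 0.8]
gripper_width: 0.635
```

Emit:
drive_tool --pt "-0.46 0.16 0 0" --pt "-0.93 0.31 0 0"

```text
time_s: 0.85
tcp_pos: [0.4949, -0.3616, 0.2919]
ee_rot: [[-0.936, -0.351, -0.001], [-0.351, 0.936, 0.0], [0.0, 0.001, -1.0]]
wrist_force: [-0.3, -0.3, -0.0]
gripper_width: 0.579
```

Emit:
drive_tool --pt "-0.46 0.16 0 0" --pt "-0.93 0.31 0 0"

```text
time_s: 1.1
tcp_pos: [0.5863, -0.2876, 0.2918]
ee_rot: [[-0.936, -0.351, -0.001], [-0.351, 0.936, 0.0], [0.001, 0.001, -1.0]]
wrist_force: [0.3, -1.0, -0.4]
gripper_width: 0.574
```

Emit:
drive_tool --pt "-0.46 0.16 0 0.05" --pt "-0.92 0.33 0 0.09" --pt "-0.92 0.33 0 0.09" --pt "-0.92 0.33 0 0.09"

```text
time_s: 1.6
tcp_pos: [0.6744, -0.2131, 0.2913]
ee_rot: [[-0.984, -0.179, -0.002], [-0.179, 0.984, 0.0], [0.002, 0.001, -1.0]]
wrist_force: [-0.1, 0.5, -0.7]
gripper_width: 0.573
```

```bash
python3 -c "
from h import *
go(.674,-.213,.174,.175)"
```

```text
t 1.6 tcp [ 0.674 -0.213  0.291] phi 0.18 F [-0.1  0.5 -0.7] 
 shift [0.001 0.001 0.978] turn 0.002
```

Emit:
drive_tool --pt "0 0 0.4 0" --pt "0 0 0.7 0" --pt "0 0 0.98 0" --pt "0 0 0.98 0"

```text
time_s: 2.1
tcp_pos: [0.672, -0.2144, 0.1717]
ee_rot: [[-0.984, -0.176, -0.007], [-0.176, 0.984, 0.001], [0.007, 0.002, -1.0]]
wrist_force: [0.5, 0.5, 0.7]
gripper_width: 0.575
```

Emit:
drive_tool --pt "0.1 0 0 0" --pt "0.15 0 0 0" --pt "0.19 0 0 0" --pt "0.23 0 0 0" --pt "0.27 0 0 0" --pt "0.31 0 0 0" --pt "0.35 0 0 0" --pt "0.39 0 0 0" --pt "0.42 0 0 0" --pt "0.45 0 0 0"

```text
time_s: 3.35
tcp_pos: [0.6213, -0.2229, 0.1746]
ee_rot: [[-0.984, -0.178, 0.0], [-0.178, 0.984, 0.0], [-0.0, -0.0, -1.0]]
wrist_force: [2.2, 1.0, 1.7]
gripper_width: 0.579
```

Run:
```python
from h import *
c=capture('scene'); im=c['color'][130:330,100:420]; cv2.imwrite('pics/s1.png',cv2.resize(im,None,fx=2.5,fy=2.5))
go(.674,-.213,.174,.175)
```

```text
t 3.4 tcp [ 0.621 -0.223  0.175] phi 0.179 F [ 1.5 -0.6  1.8] 
 shift [-0.451  0.003  0.004] turn 0.002
```

View pics/s1.png

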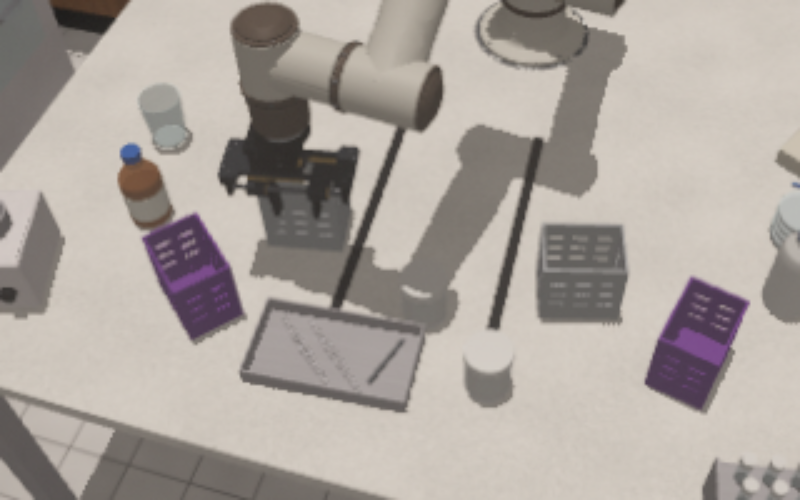

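The gripper sits behind the right crate at (305,215) with light contact, and the crate is starting to tip. I'll keep pushing slowly.

Emit:
drive_tool --pt "0.04 0 0 0" --pt "0.08 0 0 0" --pt "0.12 0 0 0" --pt "0.16 0 0 0" --pt "0.2 0 0 0" --pt "0.24 0 0 0" --pt "0.28 0 0 0" --pt "0.32 0 0 0" --pt "0.36 0 0 0" --pt "0.4 0 0 0"

```text
time_s: 4.65
tcp_pos: [0.574, -0.2314, 0.1747]
ee_rot: [[-0.984, -0.178, 0.0], [-0.178, 0.984, -0.0], [-0.0, -0.0, -1.0]]
wrist_force: [1.4, 0.2, 1.6]
gripper_width: 0.576
```

Run:
```python
from h import *
c=capture('scene'); im=c['color'][150:290,150:360]; cv2.imwrite('pics/s2.png',cv2.resize(im,None,fx=3.5,fy=3.5))
go(.674,-.213,.174,.175)
```

```text
t 4.7 tcp [ 0.573 -0.232  0.175] phi 0.178 F [0.6 1.4 0.3] 
 shift [-0.854  0.003  0.004] turn 0.002
```

View pics/s2.png

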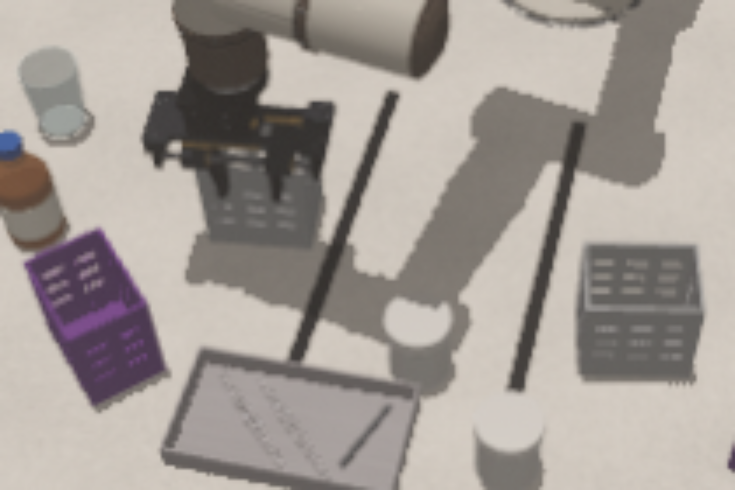

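Sliding and tipping would look alike from this angle, so I'll check from the top camera.

Run:
```python
from h import *
c=capture('top'); a=c['color'][160:290,300:420]
w=capture('wrist')['color']; 
im=np.zeros((420,950,3),np.uint8); im[:390,:360]=cv2.resize(a,None,fx=3,fy=3); im[:,390:950]=w
cv2.imwrite('pics/t2.png',cv2.resize(im,(800,354)))
```

```text
(no output)
```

View pics/t2.png

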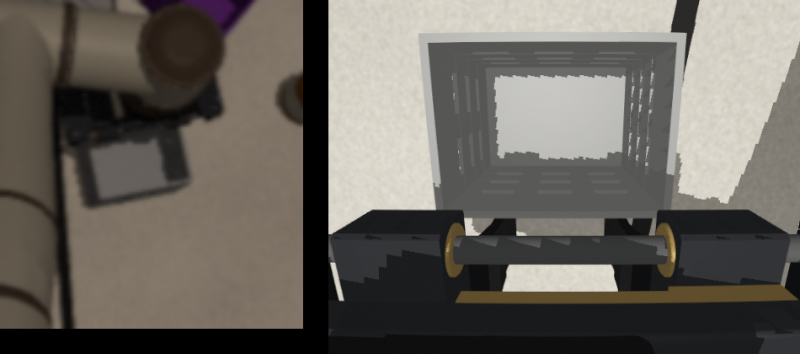

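The crate slid upright by about 7 cm and did not tip. In the wrist view it still stands, with its rim at (420..685, 35..215). Friction at the finger was holding the far wall down. I'll follow the tipping arc, moving up and towards the robot, so the wall can rise with the fingers.

Emit:
drive_tool --pt "0.04 0 -0.05 0" --pt "0.08 0 -0.083 0" --pt "0.12 0 -0.113 0" --pt "0.163 0 -0.139 0" --pt "0.207 0 -0.163 0" --pt "0.25 0 -0.185 0" --pt "0.297 0 -0.205 0" --pt "0.343 0 -0.223 0" --pt "0.39 0 -0.239 0" --pt "0.44 0 -0.253 0"

```text
time_s: 6.05
tcp_pos: [0.5219, -0.2409, 0.2051]
ee_rot: [[-0.984, -0.178, -0.0], [-0.178, 0.984, -0.0], [0.0, -0.0, -1.0]]
wrist_force: [0.7, 0.3, -0.2]
gripper_width: 0.572
```

Run:
```python
from h import *
c=capture('top'); a=c['color'][170:300,300:420]
w=capture('wrist')['color']; 
im=np.zeros((420,950,3),np.uint8); im[:390,:360]=cv2.resize(a,None,fx=3,fy=3); im[:,390:950]=w
cv2.imwrite('pics/t3.png',cv2.resize(im,(800,354)))
```

```text
(no output)
```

View pics/t3.png

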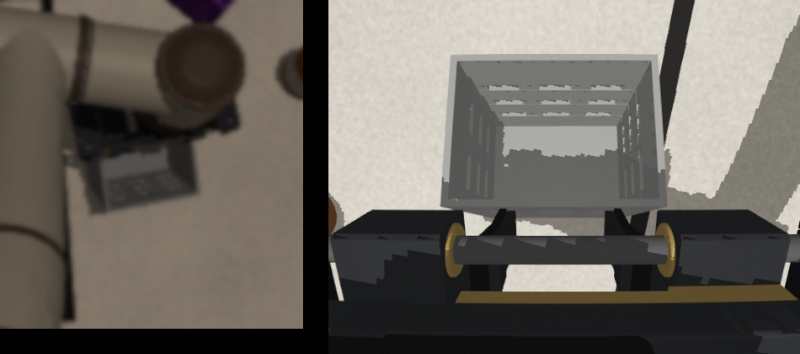

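It is now tilting: in the wrist view I can see inside its near wall, and its underside sits low at (550,200). I'll continue the arc.

Emit:
drive_tool --pt "0.05 0 -0.012 0" --pt "0.1 0 -0.02 0" --pt "0.15 0 -0.028 0" --pt "0.2 0 -0.034 0" --pt "0.25 0 -0.037 0" --pt "0.3 0 -0.038 0" --pt "0.35 0 -0.037 0" --pt "0.4 0 -0.034 0" --pt "0.45 0 -0.028 0" --pt "0.5 0 -0.02 0"

```text
time_s: 7.4
tcp_pos: [0.4629, -0.2515, 0.2073]
ee_rot: [[-0.984, -0.178, -0.0], [-0.178, 0.984, 0.0], [0.0, 0.0, -1.0]]
wrist_force: [0.2, -0.3, 0.4]
gripper_width: 0.575
```

Emit:
drive_tool --pt "0.05 0 0 0" --pt "0.1 0 0 0" --pt "0.15 0 0 0" --pt "0.2 0 0 0" --pt "0.2 0 0 0"

```text
time_s: 8.02
tcp_pos: [0.4393, -0.2558, 0.2075]
ee_rot: [[-0.984, -0.178, 0.0], [-0.178, 0.984, 0.0], [-0.0, 0.0, -1.0]]
wrist_force: [0.2, -0.7, -0.0]
gripper_width: 0.573
```

Run:
```python
from h import *
c=capture('scene'); a=c['color'][130:280,150:300]
w=capture('wrist')['color']; 
im=np.zeros((420,950,3),np.uint8); im[:390,:390]=cv2.resize(a,(390,390)); im[:,390:950]=w
cv2.imwrite('pics/t4.png',cv2.resize(im,(800,354)))
go(.67,.215,.29,.254)
```

```text
t 8.12 tcp [ 0.44  -0.256  0.208] phi 0.179 F [-0.4 -0.4 -0.5] 
 shift [-2.586  3.519 -0.687] turn -0.038
```

View pics/t4.png

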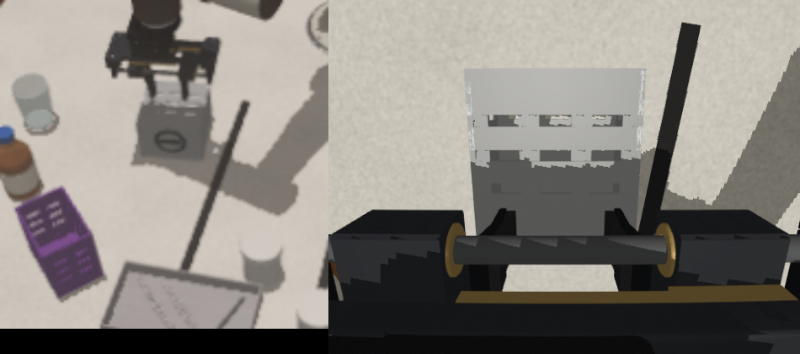

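The right crate lies on its near wall, and its underside shows the stamp, a ring with a bar at (170,140). So the right crate is the stamped one. Next I tip the left crate using the arc.

Emit:
drive_tool --pt "0 0 -0.35 0" --pt "0 0.2 -0.69 0" --pt "-0.3 0.6 -0.69 0" --pt "-0.65 0.88 -0.69 -0.02"

```text
time_s: 8.62
tcp_pos: [0.498, -0.1365, 0.2915]
ee_rot: [[-0.976, -0.218, 0.003], [-0.218, 0.976, 0.0], [-0.003, -0.0, -1.0]]
wrist_force: [1.1, -0.8, -0.4]
gripper_width: 0.574
```

Emit:
drive_tool --pt "-0.33 0.44 0 0" --pt "-0.65 0.88 0 0" --pt "-0.65 0.88 0 0"

```text
time_s: 9.0
tcp_pos: [0.5524, -0.0145, 0.2898]
ee_rot: [[-0.975, -0.222, 0.0], [-0.222, 0.975, 0.0], [-0.0, 0.0, -1.0]]
wrist_force: [-0.4, -1.1, -0.3]
gripper_width: 0.572
```

Emit:
drive_tool --pt "-0.33 0.44 0 0" --pt "-0.65 0.88 0 0" --pt "-0.65 0.88 0 0"

```text
time_s: 9.38
tcp_pos: [0.6051, 0.1047, 0.2893]
ee_rot: [[-0.976, -0.22, -0.001], [-0.22, 0.976, -0.0], [0.001, -0.0, -1.0]]
wrist_force: [-0.6, -0.2, 0.3]
gripper_width: 0.576
```

```bash
python3 -c "
from h import *
go(.66,.2195,.29,.254)"
```

```text
t 9.38 tcp [0.605 0.105 0.289] phi 0.222 F [-0.6 -0.2  0.3] 
 shift [-0.657  0.833 -0.006] turn -0.016
```

Emit:
drive_tool --pt "-0.33 0.42 0 -0.01" --pt "-0.66 0.83 0 -0.016" --pt "-0.66 0.83 0 -0.016" --pt "-0.66 0.83 0 -0.016"

```text
time_s: 9.88
tcp_pos: [0.6596, 0.2155, 0.2897]
ee_rot: [[-0.969, -0.248, -0.001], [-0.248, 0.969, -0.001], [0.002, -0.001, -1.0]]
wrist_force: [-0.9, -0.3, -0.1]
gripper_width: 0.574
```

Emit:
drive_tool --pt "0 0 0.4 0" --pt "0 0 0.8 0" --pt "0 0 1 0" --pt "0 0 1 0" --pt "0 0 1 0"

```text
time_s: 10.5
tcp_pos: [0.6605, 0.2157, 0.1724]
ee_rot: [[-0.969, -0.247, 0.003], [-0.247, 0.969, 0.001], [-0.003, 0.0, -1.0]]
wrist_force: [0.5, 1.7, 0.3]
gripper_width: 0.573
```

```bash
python3 -c "
from h import *
go(.638,.2135,.169,.254)"
```

```text
t 10.5 tcp [0.661 0.216 0.172] phi 0.25 F [0.5 1.7 0.3] 
 shift [0.186 0.029 0.028] turn -0.002
```

Emit:
drive_tool --pt "0.1 0.03 0.03 0" --pt "0.18 0.03 0.03 0" --pt "0.18 0.03 0.03 0"

```text
time_s: 10.88
tcp_pos: [0.6379, 0.2145, 0.1683]
ee_rot: [[-0.969, -0.248, 0.002], [-0.248, 0.969, 0.001], [-0.002, 0.0, -1.0]]
wrist_force: [0.5, 0.4, 0.2]
gripper_width: 0.575
```

Emit:
drive_tool --pt "0.04 0 -0.03 0" --pt "0.08 0 -0.075 0" --pt "0.12 0 -0.11 0" --pt "0.163 0 -0.14 0" --pt "0.207 0 -0.165 0" --pt "0.25 0 -0.188 0" --pt "0.297 0 -0.208 0" --pt "0.343 0 -0.226 0" --pt "0.39 0 -0.242 0" --pt "0.44 0 -0.256 0"

```text
time_s: 12.12
tcp_pos: [0.5863, 0.2014, 0.1974]
ee_rot: [[-0.969, -0.248, -0.0], [-0.248, 0.969, -0.0], [0.0, -0.0, -1.0]]
wrist_force: [0.3, -1.0, 0.8]
gripper_width: 0.574
```

Emit:
drive_tool --pt "0.05 0 -0.012 0" --pt "0.1 0 -0.02 0" --pt "0.15 0 -0.028 0" --pt "0.2 0 -0.034 0" --pt "0.25 0 -0.037 0" --pt "0.3 0 -0.038 0" --pt "0.35 0 -0.037 0" --pt "0.4 0 -0.034 0" --pt "0.45 0 -0.028 0" --pt "0.5 0 -0.02 0"

```text
time_s: 13.38
tcp_pos: [0.5283, 0.1865, 0.1997]
ee_rot: [[-0.969, -0.248, 0.0], [-0.248, 0.969, 0.0], [-0.0, 0.0, -1.0]]
wrist_force: [-0.1, -0.1, -1.0]
gripper_width: 0.575
```

Emit:
drive_tool --pt "0.05 0 0 0" --pt "0.1 0 0 0" --pt "0.15 0 0 0" --pt "0.2 0 0 0" --pt "0.2 0 0 0"

```text
time_s: 14.0
tcp_pos: [0.5051, 0.1806, 0.1998]
ee_rot: [[-0.969, -0.248, -0.0], [-0.248, 0.969, -0.0], [0.0, -0.0, -1.0]]
wrist_force: [1.0, -0.2, -0.2]
gripper_width: 0.576
```

Emit:
drive_tool --pt "0 0 -0.4 0" --pt "-0.2 0 -0.8 0" --pt "-0.6 0 -0.9 0" --pt "-0.95 0 -0.9 0" --pt "-0.95 0 -0.9 0"

```text
time_s: 14.62
tcp_pos: [0.6178, 0.2094, 0.3059]
ee_rot: [[-0.969, -0.247, -0.001], [-0.247, 0.969, -0.001], [0.001, -0.0, -1.0]]
wrist_force: [-0.3, -0.6, -0.5]
gripper_width: 0.572
```

Run:
```python
from h import *
import pickle
c=capture('top'); pickle.dump(c,open('top5.pkl','wb')); s=capture('scene'); pickle.dump(s,open('scene5.pkl','wb'))
a=c['color'][170:310,180:400]; b=s['color'][130:280,150:370]
im=np.zeros((600,800,3),np.uint8)
a=cv2.convertScaleAbs(cv2.resize(a,(550,350),interpolation=cv2.INTER_CUBIC),alpha=1.4); im[:350,:550]=a
b=cv2.resize(b,(352,240)); im[355:595,:352]=b
for i in range(0,220,20): cv2.putText(im,str(180+i),(int(i*2.5),10),0,.35,(0,0,255))
cv2.imwrite('pics/t5.png',im)
go(.67,.215,.29,.254)
```

```text
t 14.72 tcp [0.616 0.209 0.307] phi 0.25 F [-1.  -0.2  0.6] 
 shift [-0.451 -0.062  0.138] turn -0.002
```

View pics/t5.png

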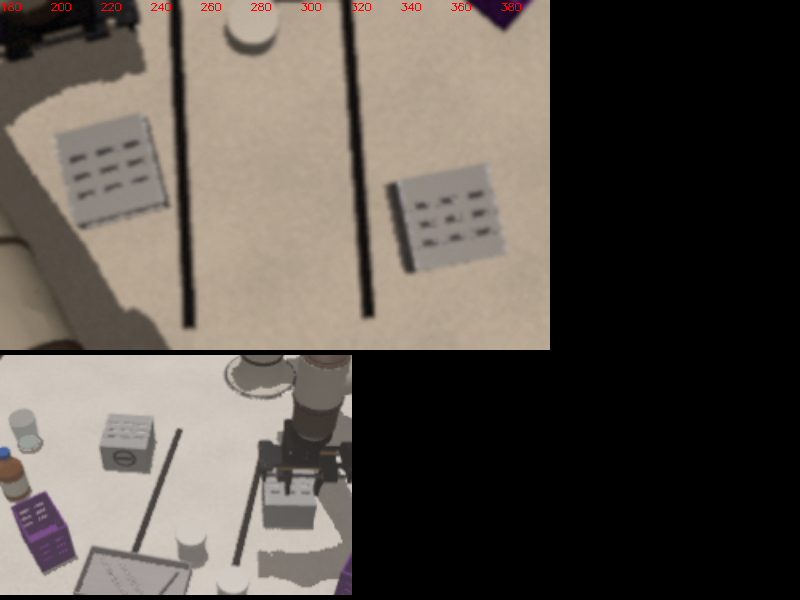

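Both crates now lie on their sides. The left underside, at (290,515), is bare, and that crate clears the tape by about 1 cm. Next I compute the side push on the stamped crate.

Run:
```python
from h import *
import pickle
c=pickle.load(open('top5.pkl','rb'))
f=lambda x,y,z:px2w(c,180+x/2.5-.3,170+y/2.5-.3,z)[:2]
for n,q in [('R',[(398,182),(488,163),(506,252),(414,271)]),('L',[(55,133),(146,115),(166,207),(79,228)])]:
    P=np.array([f(*p,.088) for p in q]); d=P[1]+P[2]-P[0]-P[3]; e=P[0]+P[1]-P[2]-P[3]
    print(n,P.round(3).tolist(),'c',P.mean(0).round(3),np.linalg.norm(d)/2,np.linalg.norm(e)/2,'yaw',np.arctan2(d[0],-d[1]),np.arctan2(e[1],e[0]))
print('Rbase left',f(388,183,0),f(409,272,0))
go(.45,-.39,.3,.1)
```

```text
R [[0.456, -0.194], [0.479, -0.311], [0.364, -0.33], [0.342, -0.211]] c [ 0.41  -0.262] 0.11997382008692703 0.11504438249806445 yaw 0.18851194312170888 0.1561641342171492
L [[0.522, 0.244], [0.545, 0.127], [0.427, 0.101], [0.401, 0.211]] c [0.474 0.171] 0.11615731034813433 0.12362432628514039 yaw 0.20985343875517568 0.24013002915173684
Rbase left [ 0.46361726 -0.19250082] [ 0.3435235  -0.21758684]
t 14.72 tcp [0.616 0.209 0.307] phi 0.25 F [-1.  -0.2  0.6] 
 shift [ 2.574 -4.492  0.063] turn 0.075
```

```bash
python3 -c "
from h import *
print(np.round(telemetry.sense()['joints'],1))
go(.428,-.355,.307,.175-np.pi/2)"
```

```text
[  33.    24.1    5.7   -0.   -71.8 -108.6]
t 14.72 tcp [0.616 0.209 0.307] phi 0.25 F [-1.  -0.2  0.6] 
 shift [ 2.68  -4.164  0.005] turn 0.823
```

Emit:
drive_tool --pt "0.33 -0.45 0 0" --pt "0.65 -0.9 0 0" --pt "0.65 -0.95 0 0" --fingers 70

```text
time_s: 15.1
tcp_pos: [0.566, 0.0763, 0.3089]
ee_rot: [[-0.969, -0.246, 0.0], [-0.246, 0.969, 0.0], [-0.0, 0.0, -1.0]]
wrist_force: [-0.7, -0.1, -0.1]
gripper_width: 0.779
```

Emit:
drive_tool --pt "0.33 -0.45 0 0" --pt "0.65 -0.9 0 0" --pt "0.65 -0.95 0 0"

```text
time_s: 15.48
tcp_pos: [0.5194, -0.0527, 0.3085]
ee_rot: [[-0.969, -0.246, 0.001], [-0.246, 0.969, 0.0], [-0.001, -0.0, -1.0]]
wrist_force: [0.6, -0.1, -0.2]
gripper_width: 0.805
```

Emit:
drive_tool --pt "0.33 -0.45 0 0" --pt "0.65 -0.9 0 0" --pt "0.65 -0.95 0 0"

```text
time_s: 15.85
tcp_pos: [0.4729, -0.1821, 0.3081]
ee_rot: [[-0.969, -0.246, 0.001], [-0.246, 0.969, -0.0], [-0.001, -0.0, -1.0]]
wrist_force: [0.7, -0.8, 0.7]
gripper_width: 0.809
```

Emit:
drive_tool --pt "0.15 -0.3 0 -0.09" --pt "0.35 -0.6 0 -0.18" --pt "0.6 -0.9 0 -0.27" --pt "0.7 -1 0 -0.36" --pt "0.7 -1 0 -0.45" --pt "0.7 -1 0 -0.54" --pt "0.7 -1 0 -0.63" --pt "0.7 -1 0 -0.72" --pt "0.7 -1 0 -0.748" --pt "0.7 -1 0 -0.748"

```text
time_s: 17.1
tcp_pos: [0.4234, -0.3167, 0.3078]
ee_rot: [[0.176, -0.984, 0.0], [-0.984, -0.176, -0.0], [0.0, -0.0, -1.0]]
wrist_force: [0.2, 0.3, 0.4]
gripper_width: 0.803
```

```bash
python3 -c "
from h import *
print(np.round(telemetry.sense()['joints'],1))
go(.428,-.36,.307,.175+np.pi/2)"
```

```text
[-19.2  12.  -11.6  -0.  -66.4  29.4]
t 17.1 tcp [ 0.423 -0.317  0.308] phi 1.748 F [0.2 0.3 0.4] 
 shift [0.362 0.026 0.006] turn 0.001
```

Emit:
drive_tool --pt "0.36 0.03 0 0" --pt "0.36 0.03 0.3 0" --pt "0.36 0.03 0.7 0" --pt "0.36 0.03 0.95 0"

```text
time_s: 17.6
tcp_pos: [0.4263, -0.3599, 0.1915]
ee_rot: [[0.174, -0.985, -0.002], [-0.985, -0.174, 0.001], [-0.002, 0.002, -1.0]]
wrist_force: [-0.5, -0.6, -0.2]
gripper_width: 0.798
```

Emit:
drive_tool --pt "0 0 0.3 0" --pt "0 0 0.6 0" --pt "0 0 0.7 0" --pt "0 0 0.7 0" --pt "0 0 0.7 0"

```text
time_s: 18.23
tcp_pos: [0.4276, -0.361, 0.1112]
ee_rot: [[0.176, -0.984, 0.003], [-0.984, -0.176, -0.002], [0.002, -0.002, -1.0]]
wrist_force: [-0.5, 0.2, 0.4]
gripper_width: 0.807
```

```bash
python3 -c "
from h import *
go(.428,-.1105,.11,.045+np.pi/2)
w=capture('wrist')['color']; s=capture('scene')['color'][100:260,140:350]
im=np.hstack([cv2.resize(w,(400,300)),cv2.resize(s,(394,300))]); cv2.imwrite('pics/p6.png',im)"
```

```text
t 18.23 tcp [ 0.428 -0.361  0.111] phi 1.747 F [-0.5  0.2  0.4] 
 shift [-2.055 -0.37   0.007] turn 0.066
```

View pics/p6.png

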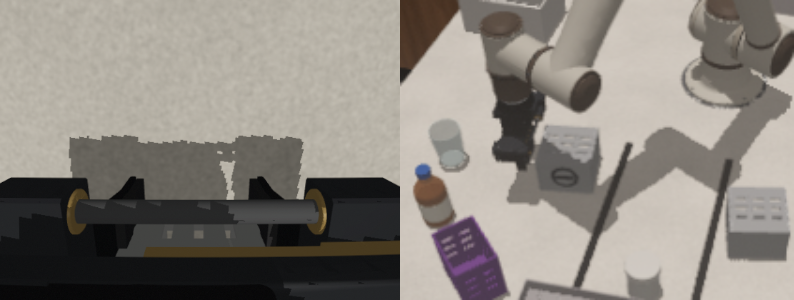

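The gripper stands beside the lying stamped crate, clear of it and of the beaker, with the stamp at (565,177). I'll push now.

Emit:
drive_tool --pt "-0.1 0 0 0" --pt "-0.18 0 0 0" --pt "-0.24 0 0 0" --pt "-0.3 0 0 0" --pt "-0.36 0 0 0" --pt "-0.43 0 0 0" --pt "-0.5 -0.02 0 0" --pt "-0.57 -0.04 0 0" --pt "-0.64 -0.06 0 0" --pt "-0.7 -0.08 0 0"

```text
time_s: 19.58
tcp_pos: [0.4212, -0.2756, 0.1096]
ee_rot: [[0.175, -0.985, -0.0], [-0.985, -0.175, 0.0], [-0.0, 0.0, -1.0]]
wrist_force: [0.2, -1.6, 1.2]
gripper_width: 0.807
```

Emit:
drive_tool --pt "-0.07 -0.01 0 0.004" --pt "-0.14 -0.03 0 0.008" --pt "-0.21 -0.05 0 0.012" --pt "-0.28 -0.06 0 0.016" --pt "-0.35 -0.08 0 0.02" --pt "-0.42 -0.1 0 0.024" --pt "-0.49 -0.12 0 0.028" --pt "-0.56 -0.13 0 0.032" --pt "-0.63 -0.15 0 0.036" --pt "-0.7 -0.16 0 0.04"

```text
time_s: 20.82
tcp_pos: [0.4255, -0.1896, 0.1097]
ee_rot: [[0.095, -0.995, 0.0], [-0.995, -0.095, 0.0], [-0.0, -0.0, -1.0]]
wrist_force: [-0.2, -1.6, 0.5]
gripper_width: 0.806
```

```bash
python3 -c "
from h import *
go(.428,-.1075,.11,.045+np.pi/2)
w=capture('top')['color'][190:320,230:400]; s=capture('scene')['color'][100:260,140:350]
im=np.hstack([cv2.resize(w,(392,300)),cv2.resize(s,(394,300))]); cv2.imwrite('pics/p7.png',im)"
```

```text
t 20.82 tcp [ 0.426 -0.19   0.11 ] phi 1.666 F [-0.2 -1.6  0.5] 
 shift [-0.679 -0.086 -0.002] turn 0.025
```

View pics/p7.png

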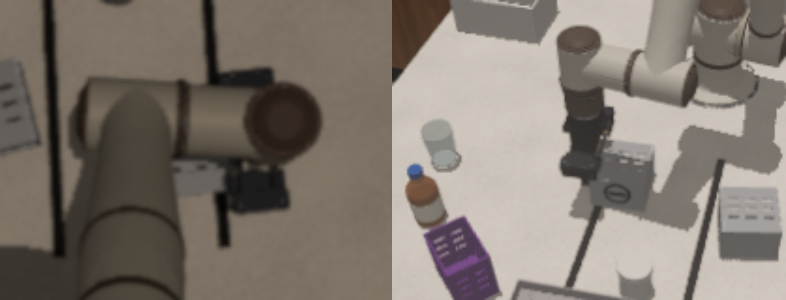

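The crate, with its stamp at (617,193), is following squarely and is part way across the right strip. I'll do the last stretch, then back off and rise.

Emit:
drive_tool --pt "-0.07 -0.01 0 0.003" --pt "-0.14 -0.02 0 0.006" --pt "-0.21 -0.03 0 0.009" --pt "-0.28 -0.04 0 0.012" --pt "-0.35 -0.05 0 0.015" --pt "-0.42 -0.06 0 0.018" --pt "-0.49 -0.07 0 0.021" --pt "-0.56 -0.08 0 0.025" --pt "-0.63 -0.09 0 0.025" --pt "-0.68 -0.09 0 0.025"

```text
time_s: 22.18
tcp_pos: [0.4285, -0.1073, 0.1097]
ee_rot: [[0.046, -0.999, 0.0], [-0.999, -0.046, 0.0], [-0.0, -0.0, -1.0]]
wrist_force: [-0.3, -2.5, -0.2]
gripper_width: 0.806
```

Emit:
drive_tool --pt "0.1 0 0 0" --pt "0.4 0 0 0" --pt "0.8 0 0 0" --pt "0.9 0 -0.4 0" --pt "0.9 0 -0.9 0" --pt "0.9 0 -1 0"

```text
time_s: 22.92
tcp_pos: [0.4349, -0.2172, 0.2336]
ee_rot: [[0.045, -0.999, 0.008], [-0.999, -0.045, -0.002], [0.002, -0.008, -1.0]]
wrist_force: [0.5, -0.1, -1.1]
gripper_width: 0.805
```

Emit:
drive_tool --pt "0.5 0 -0.3 0" --pt "0.9 0 -0.6 0" --pt "0.9 0 -0.6 0" --pt "0.9 0 -0.6 0"

```text
time_s: 23.42
tcp_pos: [0.4375, -0.3237, 0.3002]
ee_rot: [[0.044, -0.999, -0.002], [-0.999, -0.044, 0.002], [-0.002, 0.002, -1.0]]
wrist_force: [-0.4, 1.4, 0.1]
gripper_width: 0.802
```

```bash
python3 -c "
from h import *
import pickle
go(.428,-.1075,.11,.045)
c=capture('top'); pickle.dump(c,open('top8.pkl','wb')); w=c['color'][180:310,180:360]; s=capture('scene')['color'][100:300,140:400]
im=np.vstack([cv2.convertScaleAbs(cv2.resize(w,(450,325),interpolation=2),alpha=1.4),cv2.resize(s,(450,270))]); cv2.imwrite('pics/p8.png',im)"
```

```text
t 23.43 tcp [ 0.437 -0.324  0.3  ] phi 1.615 F [-0.4  1.4  0.1] 
 shift [-1.8   -0.004  1.589] turn 0.785
```

View pics/p8.png

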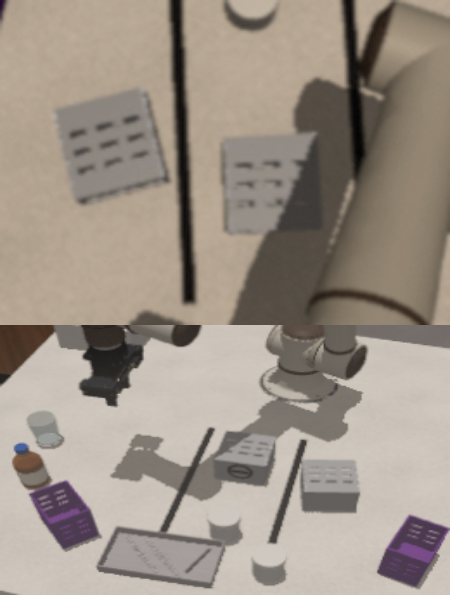

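The stamped crate lies between the strips. In the top crop its edges are at x = 222 and 320, with the tapes at about 186 and 360. The plain crate's right edge, at about 168, is clear of the left tape. I'll hand it in.

```bash
python3 -c "
from h import *
c=__import__('pickle').load(open('top8.pkl','rb'))
for p in [(222,135),(318,132),(322,231),(225,233),(166,182)]: print(px2w(c,180+p[0]/2.5-.3,180+p[1]/2.5-.3,.088).round(3))
print(order.finish_job())"
```

```text
[0.486 0.03  0.088]
[ 0.489 -0.093  0.088]
[ 0.363 -0.095  0.088]
[0.362 0.027 0.088]
[0.427 0.101 0.088]
the job is handed in; nothing more can be done
None
```

Both crates are tipped onto their near walls, and the stamped one, which stood to the right of the lane, is in the dispatch lane. I handed the job in at about 23.4 s with the gripper clear of everything.

- **Stamped crate:** In the last pictures it spans y from about -0.095 to 0.030 m. The inner tape edges there are at about -0.147 and +0.074 m, so it has 4 to 5 cm to spare on each side. Its stamp faces the far side of the bench.
- **Plain crate:** It lies outside the lane, with its nearest corner at y of about 0.101 m. That is roughly 1 cm beyond the outer edge of the left tape.
- **One failed step:** My first push on the right crate slid it upright about 7 cm towards the robot without tipping it. Raising the fingers along the tipping arc while pushing fixed that, and I used the same motion for the left crate.
- **Everything else:** The bystanders and the purple crates look unmoved in the pictures. The beaker and reagent bottle are hidden by the arm in the last top view, but they are in place in the last scene view.

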